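# Load the battery pack of a portable balance and close its snap-fit cover

## Task

The portable balance lies upside down with its battery well open. Take the long battery pack from the charger and lay it in the well, its contact end against the well's contacts, then snap the battery cover on over it until all four corner clips have clicked home and its rim sits flush on the balance all round. Leave everything else on the bench where it is.

Things in the scene. Friction and masses are not known exactly. Their poses are not given: they have to be found in the camera images.
- balance: Portable balance lying upside down on a thin rubber mat, fixed; grey underside up, 210 (its x) x 170 (y) mm. Origin: centre of its footprint, at bench level. The underside is a flat face 60 mm above the bench, with the open battery well in the middle. Four rubber feet, 24 mm across, stand 10 mm up from the face at x = +-88, y = +-68 mm
- well (a point): centre of the battery well's floor, 40 mm above the bench; axes as the balance. The well is 100 (x) x 42 (y) mm and 20 mm deep, 2 mm wider than the pack all round. Past its ends are four pockets, x = +-62 to +-77, y = +-19.5 to +-33.5 mm, each with a white sprung clip nose 1 to 8 mm below the face
- well_contacts (a point): the two brass contacts in the end wall of the well, 50 mm from its centre and 50 mm above the bench: the balance's +x points from the well's centre to them
- pack: the long battery pack: dark hard block 96 (its x) x 38 (y) x 34 mm high, blank metal label on top, 0.2 to 0.35 kg. Origin: centre of its underside. Its +x end is the contact end: the last 14 mm are stepped down to 28 mm high and bear two brass strips. It starts in a charger bay, underside 14 mm above the bench. In the well its upper 14 mm stand out above the face
- pack_contacts (a point): the pack's contact end: the middle of its +x end face, 48 mm from its centre and 17 mm above its underside
- cover: the battery cover: grey, thin, slightly flexible cap 136 (its x) x 62 (y) x 20 mm high, hollow below, 0.08 kg. Origin: centre of its rim plane (lower edge of its walls), z up. Four thin legs, hooked outwards, hang to 13.5 mm below the rim at x = +-65, y = +-26.5 mm; a small round mark on top near each (+-59, +-22). It starts upright on these legs. It fits either way round, with 2 mm of play
- corner_a (a point): point of the cover's rim plane over its leg at x = -66, y = 26.5 mm (cover's frame). Laid on with the legs in the pockets, the cover rests on the clip noses, rim about 10 mm above the face (70 mm above the bench). Pushed with about 10 to 15 N at its round mark, a corner goes down 10 mm, its clip clicks over and holds it, rim on the face (60 mm, cover's top 80 mm above the bench)
- corner_b (a point): the same for the leg at x = -66, y = -26.5 mm. Press one corner at a time, the next one beside the last: the cover twists enough for that; pressed in its middle it takes all four clips at once and needs about 40 N
- corner_c (a point): the same for the leg at x = +66, y = +26.5 mm
- corner_d (a point): the same for the leg at x = +66, y = -26.5 mm
- charger: white two-bay charger, fixed, 128 (x) x 140 (y) x 22 mm, origin: underside centre; bays 100 x 42 mm, 8 mm deep, centred at y = +36 and -36 mm. One holds the long pack, the other the short one. The charger is on one side of the balance and the cover on the other, left or right
- short_pack: a shorter pack of another instrument, 64 x 38 x 34 mm, origin at the centre of its underside, in the charger's other bay: leave it
- bottle: amber bottle, 68 mm across, 170 mm high (origin: underside centre): leave it standing
- beaker: glass beaker, 72 mm across, 95 mm high (origin: underside centre): leave it standing
- jar: white jar, 76 mm across, 70 mm high (origin: underside centre): leave it standing
- burner: bunsen burner, base 80 mm across, 145 mm high (origin: underside centre): leave it standing
- weight: steel calibration weight with a knob, 38 mm across, 50 mm high, standing near one end of the cover (origin: underside centre): leave it standing
- stand: retort stand beyond the balance, fixed: plate 100 x 160 x 12 mm, its rod 12 mm thick and 460 mm high stands 15 mm to the plate's +x, with a boss and a short side bar (100 mm to +y) 380 mm up; origin at the centre of the plate's underside
There are look-alikes about, which are no part of the job. Of the things like the cover, leave any that is orange; of the rest the smaller one is meant.

How it is judged:
By the outcome, as a careful person would: the job done as asked, in the order asked, and still so for the second after the job is handed in, with the robot touching nothing.
It also fails if it takes over 72 s, if anything falls off the work surface, if the arm or the gripper's body presses on something with over 40 N, if the wrist force passes 120 N, or if a joint passes its speed limit or range.

## Robot

A 6-joint arm with a two-finger parallel gripper is mounted at the origin on the work surface. World frame = base frame: x ahead of the robot, y to its left, z up, the work surface at z = 0. Lengths are in mm, angles in rad, forces in N, time in s.
With the tool pointing down it reaches from about 300 to 775 mm from the base axis. Payload 14.6 kg.
Tool frame: the origin (TCP) lies between the finger pads; the fingertips stand 19 mm ahead of it and the grasp point (between the pads) is the TCP (manip.tcp_to_tips is the distance from the TCP to the fingertips, in mm); x points along the fingers, z is the direction in which the jaws open and shut, and the axes are right-handed (so a half turn about x gives the same grasp; the last joint's range is limited). The gripper opens to 94 mm and grips with 3 to 60 N. Pads are 16 mm wide; open, the fingers measure 119 mm over their backs; the gripper's body (75 mm by 177 mm) begins 78 mm behind the grasp point.
Start: joints at [-1.274, 0.3, 1.521, -0, 1.321, -0.067], TCP at [195.698, -513.996, 224.446] pointing down, gripper open.
Joint ranges: [-3.03, 3.03], [-0.79, 2.21], [0.23, 2.52], [-1.04, 4.18], [0, 3.07], [-2.55, 2.55]. Speed limits (rad/s): [2.22, 2.22, 2.57, 3.14, 3.14, 3.14].

## Interface

Orientations are given as [roll, pitch, yaw] about the fixed x, y, z axes, in that order (R = Rz(yaw) Ry(pitch) Rx(roll)).
In Python, from cell import manip gives the robot as it stands.
- The arm moves only by the tool jog_arm, never from a script. Its argument "moves" is a list that holds one entry, the list of rows, each a list of 6 numbers: the shift along the world's x, y, z in mm, then the turn, a rotation vector about the world's x, y, z in degrees. In form: [[[dx, dy, dz, wx, wy, wz], ...]]. A call has 1 to 5 rows; each row shifts and turns the pose as measured when the row begins; what a row does not reach is not made up. A row lasts 1/10 s, in which the tool goes at most 50 mm and 8.59 degrees, less where a joint would pass 70% of its speed; a pose out of reach is approached as far as the arm can. A call is refused whole if a number of a shift passes 50 or a number of a turn 8.59, either way. A call with a gripper value outside its range is refused whole. "gripper" is the opening, from -1 (shut) to 1 (fully open), set as the call begins (left out, the last holds). The fingers move at their own pace and stop on an object; "squeeze" is the grip in N (left out, the last holds). Time passes only in rows, so rows that do not move let the fingers close. It gives the time, the measured TCP pose, the force and the opening at its end, in the units of the state.
- manip.read_state(): the state, without advancing time (a new reading comes with each control period).
- manip.camera(name): name is "side" or "top" or "wrist"; returns (picture, depth): 400x640x3 uint8, blue, green, red; 400x640 float32, mm along the optical axis (not along the pixel's ray), 0 where there is no reading.
- manip.camera_params(name): a dict with "fx", "fy", "cx", "cy" (pixels), "rvec" (rotation vector, rad) and "tvec" (3), from world to camera coordinates, as OpenCV has them. Camera axes: x right, y down, z forward; pixel columns grow to the right and rows downward; lengths in mm; the calibration is good to about 2 mm. A picture is of the moment at which its call begins: read the wrist's pose just before it. camera_params takes no time and is no camera call; for the wrist camera it gives the pose at the moment of the call.
- manip.sign_off(): hands the job in, once; it reports no verdict.
The state is a dict: "clock": time; "joints": joint angles; "qd": joint speeds; "effort": joint torques, N m; "eef_pos": TCP position; "eef_rot": TCP orientation; "wrist_force": force on the tool from outside, world axes, zero at the start; "moment": the same for the moment, N m; "finger_gap": finger opening in mm.
Only numpy, scipy, OpenCV 4.12 (cv2) and the standard library are available. Lean on these libraries where they do the work, as an engineer would, in place of code of your own. Each camera call takes 0.05 s, during which the arm holds its last target. There are 200 camera calls.

## Working session

There is one attempt and no reset: what is moved stays moved. The work goes in short steps, Python scripts to look and compute and a tool call to move; the robot and the scene stay as the last step left them, time stands still between calls to the robot, and variables do not carry over. Pictures are saved under pics/ and viewed, about 8 in all and at most 12, crops included, and the job is handed in when it is done.

Besides the shell and the picture viewer there is one more tool, called after "Emit:" as name(argument=value, ...), one argument or row to a line, values as JSON. jog_arm: Moves the arm, as the interface text tells. Its arguments: {"type":"object","properties":{"moves":{"type":"array","items":{"type":"array","items":{"type":"array","items":{"type":"number"}}}},"gripper":{"type":"number"},"squeeze":{"type":"number"}},"required":["moves"]}

```bash
ls; mkdir -p pics; cat > h.py <<'E'
import numpy as np, cv2
from cell import manip
def params(n):
    p=manip.camera_params(n); R,_=cv2.Rodrigues(np.array(p["rvec"],float)); return p,R,np.array(p["tvec"],float).ravel()
def ray(P,uv,z):
    p,R,t=P; d=R.T@np.array([(uv[0]-p["cx"])/p["fx"],(uv[1]-p["cy"])/p["fy"],1]); c=-R.T@t
    return c+d*(z-c[2])/d[2]
def cloud(P,dep):
    p,R,t=P; v,u=np.mgrid[:dep.shape[0],:dep.shape[1]]
    X=np.stack([(u-p["cx"])/p["fx"]*dep,(v-p["cy"])/p["fy"]*dep,dep],-1)
    return (X-t)@R
def shot(n,f):
    P=params(n); im,d=manip.camera(n); cv2.imwrite(f"pics/{f}.png",im); np.savez(f"pics/{f}.npz",d=d,im=im); return P,im,d
E
python3 - <<'E'
from h import *
print(manip.read_state())
for n in ["top","side"]:
    P,im,d=shot(n,n+"0"); print(n,P[0], -P[1].T@P[2])
a=cv2.imread("pics/top0.png");b=cv2.imread("pics/side0.png")
cv2.imwrite("pics/both0.png",cv2.resize(np.vstack([a,b]),None,fx=.75,fy=.75))
E
```

```text
pics
{'clock': 0.0, 'joints': array([-1.27357149e+00,  3.00473664e-01,  1.52160852e+00, -3.59020884e-05,
        1.32070157e+00, -6.66552262e-02]), 'qd': array([-2.40198707e-04, -8.14495877e-04, -4.12754042e-05,  5.74450130e-04,
       -1.27256803e-03, -7.09237174e-04]), 'effort': array([-2.12355910e-03, -5.31805193e+01, -3.52731550e+01,  7.07652443e-02,
        2.43665732e-02, -8.76095442e-05]), 'eef_pos': array([ 195.6329638 , -513.75997434,  223.87330739]), 'eef_rot': array([3.10412458, 1.56960472, 1.89721722]), 'wrist_force': array([ 1.17059966, -0.29452085, -0.73005316]), 'moment': array([ 0.04431869,  0.00640135, -0.01205146]), 'finger_gap': 93.96693636503144}
top {'fx': 504.50899691763874, 'fy': 504.50899691763874, 'cx': 320.32828559330295, 'cy': 204.98083671190008, 'rvec': array([ 2.14292544, -2.17518851,  0.11739009]), 'tvec': array([  -6.7059467 ,  461.45947125, 1411.76945061])} [ 296.12695268  -21.60138177 1455.30924659]
side {'fx': 446.1499712688379, 'fy': 446.1499712688379, 'cx': 324.697137122298, 'cy': 200.34132180634828, 'rvec': array([ 2.15803442, -0.09540921,  0.02336274]), 'tvec': array([-479.44589359,   70.47146833, 1433.90587255])} [  405.36317759 -1187.87266375   845.90772135]
```

View pics/both0.png

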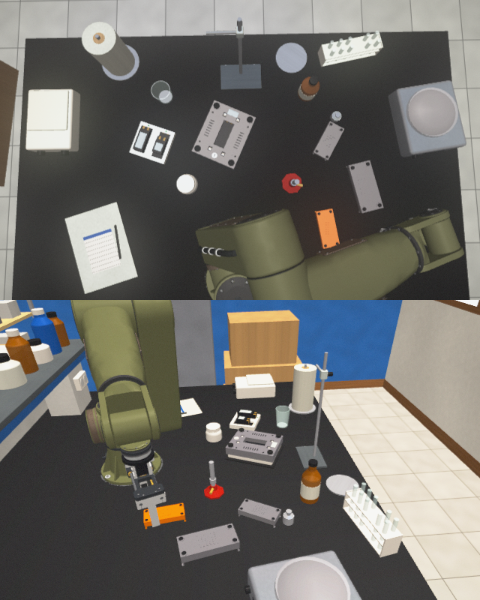

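The top view (scaled by 0.75) shows three cover-like things at full-size pixels: grey (437,187) with the weight beside it, a larger grey one (487,248), and an orange one (436,305). The one meant is the smaller grey at (437,187). The charger is at (203,190) and the balance at (298,178). I'll confirm in an enlarged crop.

```bash
python3 - <<'E'
from h import *
im=cv2.imread("pics/top0.png")
a=cv2.resize(im[125:255,165:365],None,fx=4,fy=4,interpolation=cv2.INTER_CUBIC)[:520]
b=cv2.resize(im[140:290,400:520],None,fx=3,fy=3)
o=np.zeros((600,800,3),np.uint8); o[:520,:800]=a
cv2.imwrite("pics/c1.png",o[:520])
P=params("top"); d=np.load("pics/top0.npz")["d"]; C=cloud(P,d)
Z=C[...,2]
def rect(name,lo,hi,roi):
    x0,x1,y0,y1=roi; m=np.zeros(Z.shape,np.uint8); m[y0:y1,x0:x1]=((Z>lo)&(Z<hi))[y0:y1,x0:x1]
    m=cv2.morphologyEx(m,cv2.MORPH_OPEN,np.ones((3,3)))
    n,l,s,c=cv2.connectedComponentsWithStats(m)
    for i in range(1,n):
        if s[i,4]>40:
            pts=C[l==i]; r=cv2.minAreaRect(pts[:,:2].astype(np.float32)); print(name,c[i].round(1),s[i,4],np.round(r[0],1),np.round(r[1],1),round(r[2],2),"z",np.median(pts[:,2]).round(1))
rect("cover",20,60,(400,460,145,220))
rect("big",10,60,(455,520,205,290))
rect("bal",52,85,(240,350,130,230))
rect("packs",36,70,(165,240,150,225))
rect("charger",10,70,(165,240,150,225))
E
```

```text
cover [448.1 154.3] 144 [ 602.7 -384.1] [36.6 36.1] 89.24 z 34.2
cover [438.  186.9] 1072 [ 508.2 -349.9] [ 63.1 137.5] 60.1 z 35.0
big [486.4 248.4] 2107 [ 332.  -475.7] [181.2  85.5] 13.3 z 46.3
bal [298.3 178.4] 3888 [534.8  46.8] [170.8 211.1] 66.01 z 61.6
packs [189.1 183.9] 473 [525.8 357.6] [41.  96.6] 69.59 z 48.5
packs [212.6 192.6] 319 [499.4 289.6] [40.9 64.7] 69.87 z 47.7
charger [203.  189.3] 2169 [513.4 323.8] [142.6 128.3] 70.4 z 25.5
```

View pics/c1.png

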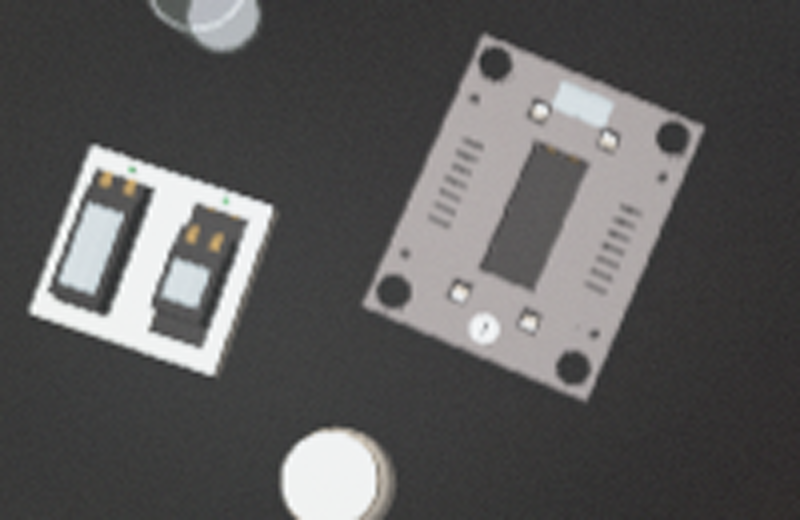

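```bash
cat >> h.py <<'E'
def jaw():
    from scipy.spatial.transform import Rotation as Ro
    s=manip.read_state(); M=Ro.from_euler('xyz',s['eef_rot']).as_matrix()
    return s['eef_pos'],np.degrees(np.arctan2(M[1,2],M[0,2])),M[:,0],s
E
python3 - <<'E'
from h import *
p,a,x,s=jaw(); print(p,a,x)
P=params("top")
for n,uv,z in [("rodbase",(320,98),12),("burner",(389,244),40),("bottle",(413,117),150),("beaker",(216,123),50)]: print(n,ray(P,uv,z).round())
E
```

```text
[ 195.62484786 -513.81092992  223.95451991] -69.15612698365173 [-2.99783538e-04  9.26842073e-04 -9.99999526e-01]
rodbase [781. -17.  12.]
burner [ 347. -204.   40.]
bottle [ 678. -264.  150.]
beaker [699. 281.  50.]
```

Emit:
jog_arm(
  moves=[
    [[16,44,0,0,0,7],[16,44,0,0,0,7],[16,44,0,0,0,7],[16,44,0,0,0,7],[16,44,0,0,0,7]],
  ],
  gripper=0.2,
)

```text
clock: 0.6
eef_pos: [274.7, -288.9, 220.6]
eef_rot: [2.969, 1.565, 2.387]
wrist_force: [1.4, 0.1, 0.2]
finger_gap: 58.1
```

Emit:
jog_arm(
  moves=[
    [[16,44,0,0,0,7],[16,44,0,0,0,7],[16,44,0,0,0,7],[16,44,0,0,0,7],[16,44,0,0,0,7]],
  ],
)

```text
clock: 1.1
eef_pos: [354.7, -59.4, 220.5]
eef_rot: [2.969, 1.566, 3.022]
wrist_force: [1.0, -1.3, -0.3]
finger_gap: 56.4
```

Emit:
jog_arm(
  moves=[
    [[16,44,0,0,0,7],[16,44,0,0,0,7],[16,44,0,0,0,7],[16,44,0,0,0,7],[16,44,0,0,0,7]],
  ],
)

```text
clock: 1.6
eef_pos: [435.2, 171.4, 220.6]
eef_rot: [-3.141, 1.568, -2.45]
wrist_force: [0.8, -0.2, 0.6]
finger_gap: 56.5
```

Emit:
jog_arm(
  moves=[
    [[22,46,0,0,0,7.5],[22,46,0,0,0,7.5],[22,46,0,0,0,7.5],[22,46,0,0,0,7.5],[0,0,0,0,0,0]],
  ],
)

```text
clock: 2.1
eef_pos: [519.3, 356.8, 216.7]
eef_rot: [2.722, 1.564, -2.315]
wrist_force: [-0.5, -0.2, -0.1]
finger_gap: 56.2
```

```bash
python3 - <<'E'
from h import *
p,a,x,s=jaw(); print(p,a,x)
P,im,d=shot("wrist","w1"); print(-P[1].T@P[2], P[1][2])
E
```

```text
[519.25091486 356.79556332 216.72246395] 71.40698576683971 [-0.00461815 -0.00501635 -0.99997675]
[443.50050373 384.46764075 376.83727108] [ 0.26025301 -0.09387585 -0.96096602]
```

View pics/w1.png

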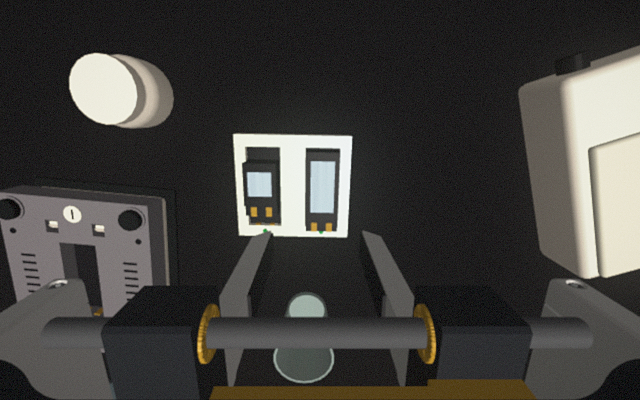

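The wrist view shows the long pack at about (321,190) between the fingers, with its brass end at (321,226). The short pack is at (262,190), and the balance is at the lower left. I'll measure from this view.

```bash
python3 - <<'E'
from h import *
f=np.load("pics/w1.npz"); im=f["im"]; d=f["d"]; P=params("wrist"); C=cloud(P,d); Z=C[...,2]
def go(n,m,roi,zz):
    k=np.zeros(m.shape,np.uint8); x0,x1,y0,y1=roi; k[y0:y1,x0:x1]=m[y0:y1,x0:x1]
    k=cv2.morphologyEx(k,cv2.MORPH_OPEN,np.ones((3,3)))
    c=max(cv2.findContours(k,0,2)[0],key=cv2.contourArea)[:,0]
    w=np.array([ray(P,q,zz)[:2] for q in c],np.float32); r=cv2.minAreaRect(w); ii=k>0
    print(n,np.round(r[0],1),np.round(r[1],1),round(r[2],2),"z",np.median(Z[ii]).round(1))
g=im.max(2)
go("label",(g>110)&(im[...,0].astype(int)-im[...,2]>15),(298,345,145,228),48)
go("packZ",(Z>41)&(Z<62),(295,348,140,236),48)
go("charger",(g>150),(225,360,125,245),22)
P=params("top"); f=np.load("pics/top0.npz"); im=f["im"]; Z=cloud(P,f["d"])[...,2]; g=im.max(2)
go("topcharger",g>150,(165,240,150,225),22)
go("balance",(Z>52)&(Z<80),(240,350,130,230),60)
go("cover",(Z>22)&(Z<60),(400,460,160,220),33.5)
go("well",(g<100),(285,313,158,200),60)
E
```

```text
label [518.7 361.8] [27.1 60.1] 70.35 z 48.2
packZ [524.4 360.6] [37.9 93.9] 70.6 z 48.0
charger [513.5 325.4] [140.7 129.2] 70.14 z 22.2
topcharger [512.  324.3] [141.8 130.5] 70.15 z 23.9
balance [534.2  46.9] [170.9 210.7] 66.06 z 61.6
cover [ 507.9 -349.2] [ 63.6 138.4] 60.31 z 35.0
well [533.1  48.4] [38.6 94. ] 65.36 z 42.1
```

Emit:
jog_arm(
  moves=[
    [[3,1.5,-45,0.3,-0.3,-1.1],[3,1.2,-45,0,0,0],[0,0,-42,0,0,0],[0,0,-10,0,0,0],[0,0,0,0,0,0]],
  ],
)

```text
clock: 2.65
eef_pos: [524.0, 353.9, 73.9]
eef_rot: [-0.879, 1.567, 0.334]
wrist_force: [0.1, -0.8, 0.6]
finger_gap: 56.4
```

```bash
python3 - <<'E'
from h import *
p,a,x,s=jaw(); print(p,a,x,s['wrist_force'])
E
```

```text
[523.98219945 353.89356593  73.86362612] 69.54941023722537 [ 0.00373172  0.00129693 -0.9999922 ] [ 0.09061753 -0.84474689  0.5853477 ]
```

Emit:
jog_arm(
  moves=[
    [[1.5,6,-9,0,0.2,0.7],[0,0,-9,0,0,0],[0,0,-1,0,0,0]],
  ],
)

```text
clock: 2.95
eef_pos: [527.5, 360.8, 59.1]
eef_rot: [-0.529, 1.563, 0.696]
wrist_force: [-0.7, -0.0, -0.3]
finger_gap: 56.3
```

```bash
python3 - <<'E'
from h import *
p,a,x,s=jaw(); print(p,a,x,s['wrist_force'])
E
```

```text
[527.52059631 360.81460092  59.13257699] 70.22692630661257 [ 0.00582381  0.00486759 -0.99997119] [-0.74358731 -0.0123508  -0.29915847]
```

Emit:
jog_arm(
  moves=[
    [[-2,-1,-4,-0.3,0.3,0.1],[0,0,0,0,0,0]],
  ],
)

```text
clock: 3.15
eef_pos: [525.9, 360.1, 56.2]
eef_rot: [-1.116, 1.569, 0.111]
wrist_force: [-0.6, 0.7, -0.4]
finger_gap: 56.4
```

Emit:
jog_arm(
  moves=[
    [[0,0,0,0,0,0],[0,0,0,0,0,0],[0,0,0,0,0,0],[0,0,0,0,0,0]],
  ],
  gripper=-1,
  squeeze=30,
)

```text
clock: 3.55
eef_pos: [526.1, 360.3, 57.1]
eef_rot: [-0.955, 1.568, 0.273]
wrist_force: [0.5, -0.6, -2.2]
finger_gap: 37.6
```

```bash
python3 - <<'E'
from h import *
p,a,x,s=jaw(); print(p,a,x,s['wrist_force'],s['finger_gap'])
E
```

```text
[526.14391433 360.31407918  57.10230017] 70.33750009208435 [ 2.95884574e-03  8.27394627e-04 -9.99995280e-01] [ 0.49292106 -0.60962784 -2.16366769] 37.55337751036007
```

Emit:
jog_arm(
  moves=[
    [[0,0,30,0,0,0],[0,0,40,0,0,0],[0,-20,30,0,0,0],[2,-45,0,0,0,-1],[2,-48,0,0,0,-1]],
  ],
  squeeze=40,
)

```text
clock: 4.05
eef_pos: [527.5, 247.7, 158.0]
eef_rot: [2.912, 1.569, -2.173]
wrist_force: [1.2, 0.1, -3.5]
finger_gap: 37.3
```

Emit:
jog_arm(
  moves=[
    [[2,-48,0,0,0,-1],[2,-48,0,0,0,-1],[0,-40,0,0,0,0],[0,-10,0,0,0,0],[0,0,0,0,0,0]],
  ],
)

```text
clock: 4.55
eef_pos: [530.1, 91.6, 158.1]
eef_rot: [3.0, 1.569, -2.126]
wrist_force: [0.7, 0.5, -2.8]
finger_gap: 37.3
```

```bash
python3 - <<'E'
from h import *
p,a,x,s=jaw(); print(p,a,x,s['wrist_force'],s['finger_gap'])
P,im,d=shot("wrist","w2")
E
```

```text
[530.09112891  91.64824122 158.13912337] 66.29253915296867 [-0.00115715 -0.00186456 -0.99999759] [ 0.7365357   0.52602522 -2.75862792] 37.276293221938886
```

View pics/w2.png

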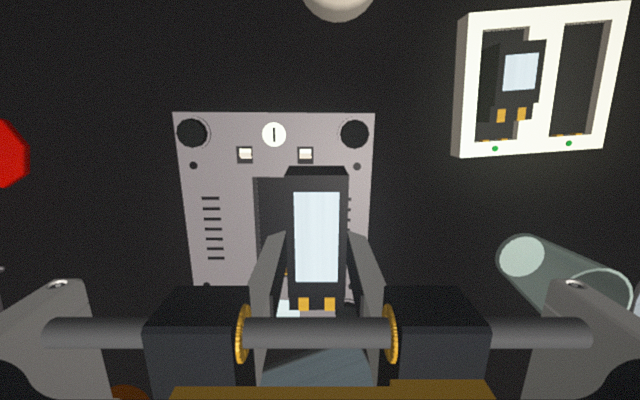

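The wrist view shows the pack held straight between the fingers. Balance feet are at (192,132) and (355,133), clip noses at (245,154) and (305,154). I'll measure the pack and the balance in this one frame.

```bash
cat > m.py <<'E'
from h import *
import sys
def blob(m,roi):
    x0,x1,y0,y1=roi; k=np.zeros(m.shape,np.uint8); k[y0:y1,x0:x1]=m[y0:y1,x0:x1]
    c=max(cv2.findContours(k,0,2)[0],key=cv2.contourArea); r=cv2.moments(c); return np.array([r['m10']/r['m00'],r['m01']/r['m00']]),c[:,0]
E
python3 - <<'E'
from m import *
f=np.load("pics/w2.npz"); im=f["im"]; Z0=f["d"]; P=params("wrist"); Z=cloud(P,Z0)[...,2]; g=im.max(2)
f1,_=blob(g<60,(174,212,116,150)); f2,_=blob(g<60,(338,372,117,150)); c1,_=blob(g>170,(232,258,140,168)); c2,_=blob(g>170,(294,318,140,165))
F=[ray(P,q,70)[:2] for q in (f1,f2)]; Cc=[ray(P,q,59)[:2] for q in (c1,c2)]
print("feet",f1,f2,F,np.linalg.norm(F[0]-F[1]),"clips",Cc,np.linalg.norm(Cc[0]-Cc[1]))
v=F[1]-F[0]; v/=np.linalg.norm(v); ang=np.degrees(np.arctan2(v[1],v[0])); xd=np.array([v[1],-v[0]])
print("jaw ang",ang,"centre from feet",(F[0]+F[1])/2+88*xd,"clips",(Cc[0]+Cc[1])/2+69.5*xd, "foot-clip x",((sum(Cc)-sum(F))/2)@xd)
l,c=blob((g>110)&(im[...,0].astype(int)-im[...,2]>15),(285,345,180,292)); 
zt=np.median(Z[200:270,300:335]); print("labelZ",zt, "faceZ",np.median(Z[210:260,225:240]))
w=np.array([ray(P,q,zt)[:2] for q in c],np.float32); r=cv2.minAreaRect(w); print("label",r,"TCP",jaw()[0][:2], "slope z", np.median(Z[195:200,300:335]),np.median(Z[272:277,300:335]))
E
```

```text
feet [191.46515397 132.48946515] [354.06562404 133.64612082] [array([427.54906038,  26.65589573]), array([481.93992572, 148.45497728])] 133.39183820064105 clips [array([460.1540092 ,  55.98732395]), array([477.69433737, 107.78881769])] 54.69056468769296
jaw ang 65.93626702802554 centre from feet [535.09662944  51.67321002] clips [532.38409919  53.54926695] foot-clip x 15.258242037264301
labelZ 148.93098861810645 faceZ 59.44122902289294
label ((523.3726196289062, 96.4803466796875), (27.582529067993164, 59.4841423034668), 66.38002014160156) TCP [530.05659361  92.41076954] slope z 149.02045826295395 148.87777907224267
```

Emit:
jog_arm(
  moves=[
    [[6,-43,0,0,0,-0.3],[0,0,-30,0,0,0],[0,0,0,0,0,0],[0,0,0,0,0,0]],
  ],
)

```text
clock: 5.0
eef_pos: [537.1, 53.2, 128.3]
eef_rot: [-2.894, 1.57, -1.737]
wrist_force: [0.1, 0.6, -2.6]
finger_gap: 37.6
```

```bash
python3 - <<'E'
from h import *
p,a,x,s=jaw(); print(p,a,x,s['wrist_force'],s['finger_gap'])
P,im,d=shot("wrist","w3"); p,a,x,s=jaw(); print(p,a)
cv2.imwrite("pics/w3c.png",cv2.resize(im[80:320,180:480],None,fx=2.5,fy=2.5))
E
```

```text
[537.10677701  53.24186398 128.30677835] 66.34400002995848 [-1.60978033e-04 -9.62323131e-04 -9.99999524e-01] [ 0.0723131   0.6436961  -2.57118779] 37.59031170898258
[536.77130144  53.42852317 127.99557837] 66.3629010811085
```

View pics/w3c.png

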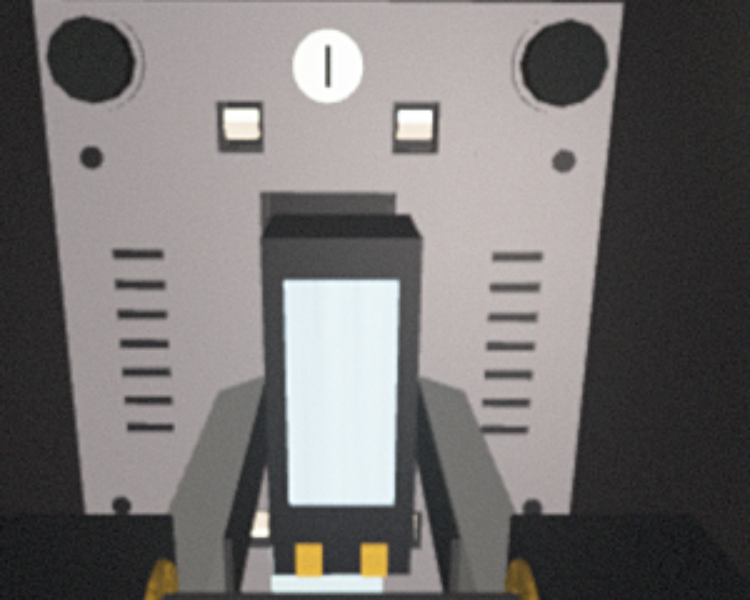

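The view shows the well's -x edge at crop row 193 (cols 262–396). The pocket outlines run over cols 217–264 and 393–439, rows 102–153. The pack's -x end has its bottom edge at row 213 and its top edge at row 237 (cols 262–421).

```bash
python3 - <<'E'
from h import *
P=params("wrist"); p,a,x,s=jaw(); f=np.load("pics/w3.npz");Z=cloud(P,f["d"])[...,2]; print(p,a)
a=np.radians(66.1); v=np.array([np.cos(a),np.sin(a)]); xd=np.array([v[1],-v[0]])
def q(n,u,w,z):
    r=ray(P,(u/2.5+180-.3,w/2.5+80-.3),z)[:2]-p[:2]; print(n,"x %.1f y %.1f"%(r@xd,r@v))
print("packtop z",np.median(Z[200:270,300:335]),"face",np.median(Z[150:250,240:255]))
q("well L",262,193,60);q("well R",396,193,60)
q("pock L in",264,128,60);q("pock L out",217,128,60);q("pock R in",393,128,60);q("R out",439,128,60)
q("pock top",240,102,60);q("pock bot",240,153,60);q("pockR top",416,102,60);q("pockR bot",416,154,60)
q("foot L",91,60,70);q("foot R",565,62,70)
q("ptop L",262,237,118.9);q("ptop R",421,237,118.9);q("pbot L",274,213,84.9);q("pbot R",411,213,84.9)
q("label TL",284,280,118.9);q("label BR",396,507,118.9);q("label TR",400,280,118.9);q("label BL",288,507,118.9)
E
```

```text
[536.77130144  53.42852317 127.99557837] 66.3629010811085
packtop z 118.78933456458506 face 59.276587591589646
well L x -50.2 y -23.6
well R x -50.3 y 17.7
pock L in x -69.7 y -22.5
pock L out x -69.6 y -36.7
pock R in x -69.8 y 16.3
R out x -69.9 y 30.1
pock top x -77.2 y -29.5
pock bot x -62.2 y -30.0
pockR top x -77.4 y 23.0
pockR bot x -62.2 y 23.5
foot L x -88.6 y -69.6
foot R x -88.6 y 63.5
ptop L x -47.9 y -17.5
ptop R x -48.1 y 19.4
pbot L x -48.0 y -17.7
pbot R x -48.2 y 20.1
label TL x -37.6 y -12.6
label BR x 22.9 y 15.4
label TR x -37.8 y 14.8
label BL x 23.1 y -12.6
```

Emit:
jog_arm(
  moves=[
    [[-1,-4.2,0,0,0,-0.25],[0,0,-20,0,0,0],[0,0,0,0,0,0],[0,0,0,0,0,0]],
  ],
)

```text
clock: 5.45
eef_pos: [537.0, 51.2, 111.6]
eef_rot: [-1.341, 1.567, -0.184]
wrist_force: [0.6, 1.0, -2.2]
finger_gap: 37.5
```

```bash
python3 - <<'E'
from h import *
P,im,d=shot("wrist","w4");p,a,x,s=jaw(); print(p,a,x,s['wrist_force'],s['finger_gap'])
E
```

```text
[536.8642385   51.19550202 111.426571  ] 66.28357221803863 [ 3.46560199e-03 -7.23485941e-04 -9.99993733e-01] [-0.210237   -0.44987107 -3.53110512] 37.20437612830092
```

Emit:
jog_arm(
  moves=[
    [[-1.1,-2.2,0,0,0.2,-0.2],[0,0,0,0,0,0],[0,0,0,0,0,0]],
  ],
)

```text
clock: 5.8
eef_pos: [536.3, 48.9, 113.4]
eef_rot: [-1.469, 1.569, -0.316]
wrist_force: [1.1, -0.2, -3.2]
finger_gap: 37.4
```

```bash
python3 - <<'E'
from h import *
P,im,d=shot("wrist","w5");p,a,x,s=jaw(); print(p,a,x,s['wrist_force'],s['finger_gap'])
cv2.imwrite("pics/w5c.png",cv2.resize(im[80:320,180:480],None,fx=2.5,fy=2.5))
E
```

```text
[536.34858815  48.90458739 113.42886819] 66.06978562584369 [ 2.13865131e-03 -6.86573414e-04 -9.99997477e-01] [-0.57438687  0.0525448  -2.20527422] 37.48525830488303
```

View pics/w5c.png

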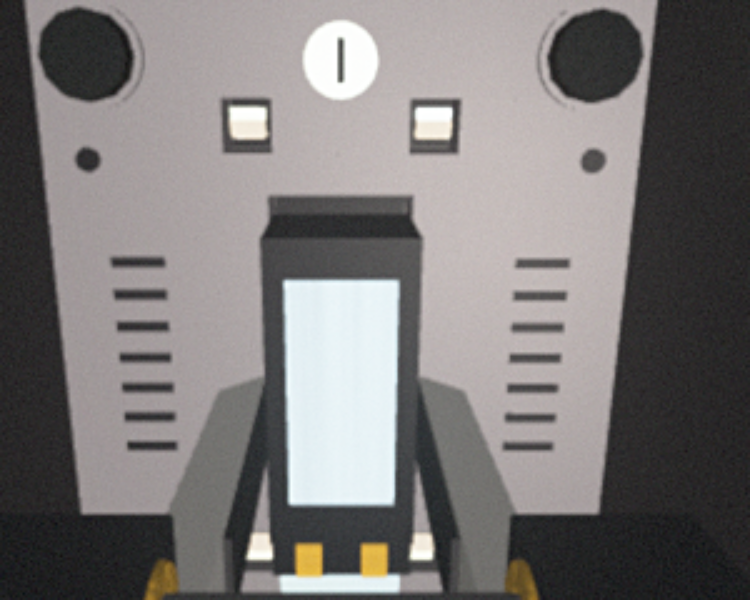

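The pack now appears centred over the well: well edge at cols 269–413, row 196; pack bottom edge about cols 273–411, row 214.

```bash
python3 - <<'E'
from h import *
P=params("wrist"); p,a,x,s=jaw(); print(p,a)
a=np.radians(66.1); v=np.array([np.cos(a),np.sin(a)]); xd=np.array([v[1],-v[0]])
def q(n,u,w,z):
    r=ray(P,(u/2.5+180-.3,w/2.5+80-.3),z)[:2]-p[:2]; print(n,"x %.1f y %.1f"%(r@xd,r@v))
q("well L",269,196,60);q("well R",413,196,60);q("pock L",247,125,60);q("pock R",435,126,60)
zt=p[2]-9.1
q("ptop L",262,237,zt);q("ptop R",421,237,zt);q("pbot L",274,214,zt-34);q("pbot R",411,214,zt-34)
E
```

```text
[536.34858815  48.90458739 113.42886819] 66.06978562584369
well L x -51.3 y -19.7
well R x -51.2 y 21.9
pock L x -71.2 y -25.3
pock R x -70.9 y 27.6
ptop L x -48.0 y -17.2
ptop R x -48.0 y 19.7
pbot L x -47.8 y -17.4
pbot R x -47.7 y 20.5
```

Emit:
jog_arm(
  moves=[
    [[-0.7,0,-8,0,0.1,0],[0,0,-8,0,0,0],[0,0,-4,0,0,0],[0,0,0,0,0,0]],
  ],
)

```text
clock: 6.25
eef_pos: [535.3, 48.9, 91.3]
eef_rot: [2.98, 1.57, -2.15]
wrist_force: [-0.2, 0.5, -2.5]
finger_gap: 37.5
```

```bash
python3 - <<'E'
from h import *
p,a,x,s=jaw(); print(p,a,x,s['wrist_force'],s['moment'],s['finger_gap'])
E
```

```text
[535.28887124  48.86024532  91.28937569] 66.06757301457148 [-4.71544713e-04 -7.20401211e-04 -9.99999629e-01] [-0.15334691  0.52851948 -2.53417708] [ 0.0051015  -0.14805613  0.00140978] 37.48436610495092
```

Emit:
jog_arm(
  moves=[
    [[0,0,-4,0,0,0],[0,0,-3,0,0,0],[1,-0.4,0,0,0,0],[1,-0.4,0,0,0,0],[0,0,0,0,0,0]],
  ],
)

```text
clock: 6.75
eef_pos: [536.5, 48.5, 83.4]
eef_rot: [1.952, 1.567, 3.105]
wrist_force: [0.7, -0.2, -3.3]
finger_gap: 37.8
```

```bash
python3 - <<'E'
from h import *
p,a,x,s=jaw(); print(p,a,x,s['wrist_force'],s['moment'],s['finger_gap'])
E
```

```text
[536.48638101  48.5450257   83.36051867] 66.06790631678152 [-3.57474471e-03  1.30294273e-04 -9.99993602e-01] [ 0.6518994  -0.16102408 -3.25164556] [ 0.07151631 -0.1450189   0.03198124] 37.768554508543886
```

Emit:
jog_arm(
  moves=[
    [[1,-0.4,0,0,-0.2,0],[0.8,-0.4,0,0,0,0],[0,0,0,0,0,0]],
  ],
)

```text
clock: 7.05
eef_pos: [536.6, 48.6, 83.3]
eef_rot: [1.686, 1.566, 2.839]
wrist_force: [0.3, -0.5, -2.7]
finger_gap: 37.6
```

Emit:
jog_arm(
  moves=[
    [[1,-0.4,0,0,0,0],[0.5,-0.2,-0.5,0,0,0],[0,0,0,0,0,0]],
  ],
)

```text
clock: 7.35
eef_pos: [536.7, 48.6, 83.4]
eef_rot: [1.694, 1.562, 2.847]
wrist_force: [-1.2, -0.4, -1.1]
finger_gap: 37.6
```

Emit:
jog_arm(
  moves=[
    [[3,-1.3,0,0,0,0],[2,-0.9,0,0,0,0]],
  ],
)

```text
clock: 7.55
eef_pos: [537.0, 48.5, 83.1]
eef_rot: [1.709, 1.548, 2.862]
wrist_force: [-19.2, 7.3, 12.9]
finger_gap: 37.4
```

```bash
python3 - <<'E'
from h import *
p,a,x,s=jaw(); print(p,a,x,s['wrist_force'],s['moment'],s['finger_gap'])
E
```

```text
[537.00452033  48.52818972  83.112472  ] 66.06515640699763 [-0.02184791  0.00627027 -0.99974164] [-19.20750423   7.31814309  12.85323764] [ 1.48497383  3.34109585 -0.12715659] 37.37587525263505
```

Emit:
jog_arm(
  moves=[
    [[0,0,0,-0.3,-1.2,0],[0,0,0,0,0,0]],
  ],
)

```text
clock: 7.75
eef_pos: [536.6, 48.8, 83.3]
eef_rot: [1.378, 1.569, 2.531]
wrist_force: [0.4, -0.1, -2.2]
finger_gap: 37.3
```

Emit:
jog_arm(
  moves=[
    [[0,0,0,0,0,0],[0,0,0,0,0,0],[0,0,0,0,0,0]],
  ],
  gripper=0.2,
)

```text
clock: 8.05
eef_pos: [538.0, 48.4, 84.3]
eef_rot: [-0.392, 1.569, 0.761]
wrist_force: [-0.8, 0.3, -0.1]
finger_gap: 55.5
```

Emit:
jog_arm(
  moves=[
    [[0,0,30,0,0,0],[0,0,40,0,0,0],[0,0,40,0,0,0],[0,0,0,0,0,0]],
  ],
)

```text
clock: 8.45
eef_pos: [537.9, 47.9, 197.9]
eef_rot: [0.263, 1.57, 1.416]
wrist_force: [0.2, -0.1, 0.1]
finger_gap: 56.3
```

```bash
python3 - <<'E'
from h import *
P,im,d=shot("wrist","w6");p,a,x,s=jaw(); print(p,a,x,s['wrist_force'],s['finger_gap'])
Z=cloud(P,d)[...,2]; np.save("pics/w6Z.npy",Z)
cv2.imwrite("pics/w6c.png",cv2.resize(im[80:320,180:480],None,fx=2.5,fy=2.5))
E
```

```text
[536.99657541  47.92108731 195.13852899] 66.03703515104958 [-3.22743685e-03  9.29417537e-04 -9.99994360e-01] [-0.58814673  0.26138213 -0.13507691] 56.35580473037924
```

View pics/w6c.png

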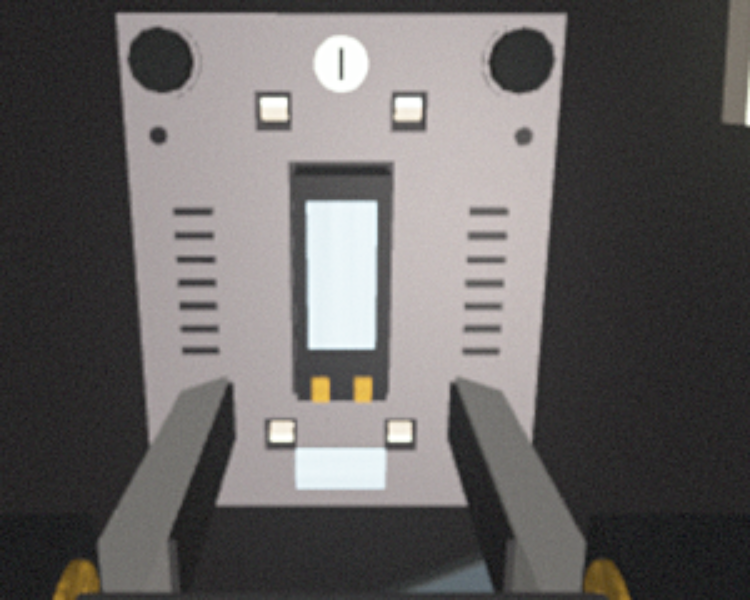

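The pack lies in the well with its brass strips at the contact end (crop 340,388). All four pockets are visible, at (273,111), (408,111), (281,432) and (400,432).

```bash
python3 - <<'E'
from h import *
P=params("wrist"); p,a,x,s=jaw(); Z=np.load("pics/w6Z.npy"); im=cv2.imread("pics/w6.png")
W=lambda u,w,z: ray(P,(u/2.5+180-.3,w/2.5+80-.3),z)[:2]
A=[W(273.5,111.5,60),W(408,111,60),W(281,432,60),W(400.5,432,60)]
c=np.mean(A,0); xx=(A[2]+A[3]-A[0]-A[1])/2; print("centre",c,"len",np.linalg.norm(xx),"yaw",np.degrees(np.arctan2(xx[1],xx[0])),"w",np.linalg.norm(A[0]-A[1]),np.linalg.norm(A[2]-A[3]))
xd=xx/np.linalg.norm(xx); v=np.array([-xd[1],xd[0]])
for n,u,w,z in [("labTL",306,200,74),("labTR",378,200,74),("labBL",307,350,74),("labBR",377,350,74),("end L",298,400,68),("end R",387,400,68),("tail",340,175,74)]:
    r=W(u,w,z)-c; print(n,"x %.1f y %.1f"%(r@xd,r@v))
for w in (180,190,250,340,355,360,385): print(w,np.median(Z[int(w/2.5+80),int(310/2.5+180):int(370/2.5+180)]).round(1))
E
```

```text
centre [532.68946197  50.79200437] len 136.0996845149278 yaw -23.978210967777375 w 52.10244283777847 52.374619914289205
labTL x -35.6 y -13.2
labTR x -35.6 y 14.2
labBL x 25.0 y -13.6
labBR x 25.0 y 14.7
end L x 49.4 y -18.0
end R x 49.4 y 19.5
tail x -45.1 y -0.3
180 73.5
190 73.3
250 73.9
340 74.0
355 73.5
360 73.6
385 67.8
```

Emit:
jog_arm(
  moves=[
    [[-3,-48,4,0,0,-1],[-4,-48,0,0,0,-1],[-4,-48,0,0,0,-1],[-4,-48,0,0,0,-1],[-4,-48,0,0,0,-1]],
  ],
  gripper=0.85,
)

```text
clock: 9.0
eef_pos: [515.6, -194.8, 193.8]
eef_rot: [1.662, 1.562, 2.733]
wrist_force: [0.6, 0.6, -0.0]
finger_gap: 86.5
```

Emit:
jog_arm(
  moves=[
    [[-4,-48,0,0,0,-1],[-4,-48,0,0,0,0],[-2,-45,0,0,0,0],[0,-5,0,0,0,0],[0,0,0,0,0,0]],
  ],
)

```text
clock: 9.5
eef_pos: [500.8, -351.3, 185.5]
eef_rot: [1.583, 1.553, 2.63]
wrist_force: [0.1, -0.0, -0.5]
finger_gap: 86.9
```

```bash
python3 - <<'E'
from h import *
P,im,d=shot("wrist","w7");p,a,x,s=jaw(); print(p,a,x,s['wrist_force'],s['finger_gap'])
Z=cloud(P,d)[...,2]; np.save("pics/w7Z.npy",Z)
E
```

```text
[ 500.87688215 -350.77505664  185.47142365] 59.973928947657036 [-0.01589814  0.00882912 -0.99983463] [ 0.57061727 -0.46100388 -0.09398625] 86.9944351247202
```

View pics/w7.png

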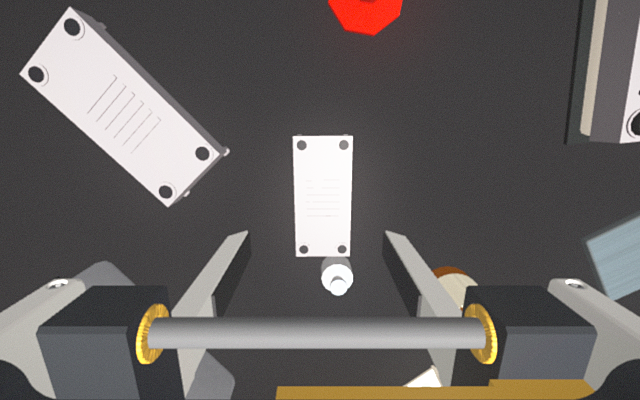

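The frame shows the smaller grey cover at about (323,196), with the weight beyond its end at (337,275). The larger grey look-alike is at (120,108). The small one is the one meant.

```bash
python3 - <<'E'
from m import *
P=params("wrist"); p,a,x,s=jaw(); Z=np.load("pics/w7Z.npy"); im=cv2.imread("pics/w7.png"); g=im.max(2)
m=cv2.morphologyEx(((g>140)&(Z>22)&(Z<45)).astype(np.uint8),cv2.MORPH_CLOSE,np.ones((9,9))); m[258:]=0
_,c=blob(m>0,(270,370,120,262))
w=np.array([ray(P,q,33.5)[:2] for q in c],np.float32); r=cv2.minAreaRect(w); print(r,"Z",np.median(Z[150:240,300:345]))
M=[blob((g<90),b)[0] for b in ((294,310,137,154),(336,350,137,154),(297,310,242,255),(335,349,242,255))]
A=np.array([ray(P,q,33.5)[:2] for q in M]); print(M,A.mean(0)); xx=A[2:].mean(0)-A[:2].mean(0); print(np.linalg.norm(xx),np.degrees(np.arctan2(xx[1],xx[0])),np.linalg.norm(A[0]-A[1]),np.linalg.norm(A[2]-A[3]))
print(p,a)
E
```

```text
((509.2249450683594, -346.0268859863281), (61.859642028808594, 138.52459716796875), 60.34435272216797) Z 33.079281598735506Traceback (most recent call last):
  File "<stdin>", line 6, in <module>
  File "m.py", line 5, in blob
    c=max(cv2.findContours(k,0,2)[0],key=cv2.contourArea); r=cv2.moments(c); return np.array([r['m10']/r['m00'],r['m01']/r['m00']]),c[:,0]
ValueError: max() iterable argument is empty
```

Emit:
jog_arm(
  moves=[
    [[4.5,2,-30,-0.5,-0.9,0.3],[4,1.6,-40,0,0,0],[0,0,-36,0,0,0],[0,0,0,0,0,0]],
  ],
)

```text
clock: 9.95
eef_pos: [510.8, -341.1, 76.4]
eef_rot: [-1.349, 1.569, -0.292]
wrist_force: [-0.7, -0.8, -0.3]
finger_gap: 87.1
```

```bash
python3 - <<'E'
from h import *
p,a,x,s=jaw(); print(p,a,x,s['wrist_force'],s['finger_gap'])
E
```

```text
[ 510.82486222 -341.10269241   76.38227148] 60.58521728108687 [ 1.43128300e-03 -4.30180536e-04 -9.99998883e-01] [-0.65182619 -0.80172736 -0.29481023] 87.11229884786003
```

Emit:
jog_arm(
  moves=[
    [[-1,-5,-5,0,0,-0.3],[0,0,-15,0,0,0],[0,0,-13,0,0,0],[0,0,0,0,0,0]],
  ],
)

```text
clock: 10.35
eef_pos: [511.9, -345.5, 45.6]
eef_rot: [-1.603, 1.564, -0.549]
wrist_force: [0.6, -0.6, -0.4]
finger_gap: 86.9
```

```bash
python3 - <<'E'
from h import *
p,a,x,s=jaw(); print(p,a,x,s['wrist_force'],s['finger_gap'])
E
```

```text
[ 511.92953119 -345.46625466   45.61822364] 60.40752362634037 [ 0.0055644  -0.00340303 -0.99997873] [ 0.60841382 -0.61052786 -0.38322755] 86.90982893817359
```

Emit:
jog_arm(
  moves=[
    [[-2.5,-1.7,-6,0.2,0.3,0],[0,0,0,0,0,0]],
  ],
)

```text
clock: 10.55
eef_pos: [509.5, -347.6, 39.9]
eef_rot: [-1.498, 1.57, -0.444]
wrist_force: [-0.1, -0.8, -0.8]
finger_gap: 87.1
```

Emit:
jog_arm(
  moves=[
    [[0,0,0,0,0,0],[0,0,0,0,0,0],[0,0,0,0,0,0],[0,0,0,0,0,0]],
  ],
  gripper=-1,
  squeeze=8,
)

```text
clock: 10.95
eef_pos: [509.9, -348.2, 41.2]
eef_rot: [-1.647, 1.568, -0.593]
wrist_force: [0.3, -0.0, -1.5]
finger_gap: 62.2
```

```bash
python3 - <<'E'
from h import *
p,a,x,s=jaw(); print(p,a,x,s['wrist_force'],s['finger_gap'])
E
```

```text
[ 509.92947706 -348.19517861   41.18449695] 60.383869829040805 [ 0.00227933 -0.00153705 -0.99999622] [ 0.25502844 -0.0473053  -1.50566069] 62.20907987787029
```

Emit:
jog_arm(
  moves=[
    [[0,0,15,0,0,0],[0,0,35,0,0,0],[0,0,45,0,0,0],[0,0,45,0,0,0],[0,20,25,0,0,0]],
  ],
  squeeze=10,
)

```text
clock: 11.45
eef_pos: [507.3, -327.3, 212.1]
eef_rot: [1.409, 1.567, 2.461]
wrist_force: [0.8, -0.1, -0.7]
finger_gap: 61.7
```

Emit:
jog_arm(
  moves=[
    [[3,40,0,0,0,1],[3,45,0,0,0,1],[3,45,0,0,0,1],[3,45,0,0,0,1],[3,45,0,0,0,1]],
  ],
)

```text
clock: 11.95
eef_pos: [521.8, -103.3, 223.9]
eef_rot: [-1.54, 1.56, -0.403]
wrist_force: [2.1, -0.3, -1.2]
finger_gap: 62.0
```

Emit:
jog_arm(
  moves=[
    [[3,45,0,0,0,0.7],[3,45,0,0,0,0],[2,25,0,0,0,0],[0,0,0,0,0,0]],
  ],
)

```text
clock: 12.35
eef_pos: [528.8, 21.1, 229.4]
eef_rot: [-1.4, 1.554, -0.245]
wrist_force: [0.5, 0.1, -0.9]
finger_gap: 61.8
```

```bash
python3 - <<'E'
from h import *
p,a,x,s=jaw(); print(p,a,x,s['wrist_force'],s['finger_gap'])
E
```

```text
[528.7699052   21.09728676 229.37986021] 66.18797614122582 [ 0.01588791 -0.0039755  -0.99986588] [ 0.50755155  0.06223288 -0.87372746] 61.81025433914681
```

Emit:
jog_arm(
  moves=[
    [[6,27,-10,0.2,0.9,-0.2],[0,0,-40,0,0,0],[0,0,-40,0,0,0],[0,0,-10,0,0,0],[0,0,0,0,0,0]],
  ],
)

```text
clock: 12.85
eef_pos: [535.8, 47.0, 132.9]
eef_rot: [-1.264, 1.563, -0.112]
wrist_force: [0.1, -0.3, 0.1]
finger_gap: 62.0
```

```bash
python3 - <<'E'
from h import *
P,im,d=shot("wrist","w8");p,a,x,s=jaw(); print(p,a,x,s['wrist_force'],s['finger_gap'])
np.save("pics/w8Z.npy",cloud(P,d)[...,2])
cv2.imwrite("pics/w8c.png",cv2.resize(im[60:300,180:480],None,fx=2.5,fy=2.5))
E
```

```text
[536.12430955  46.97899019 133.5826798 ] 65.98794668740744 [ 8.46782383e-03 -8.88232072e-04 -9.99963753e-01] [-0.00144481  0.59997023 -0.69867816] 61.917668026710075
```

View pics/w8c.png

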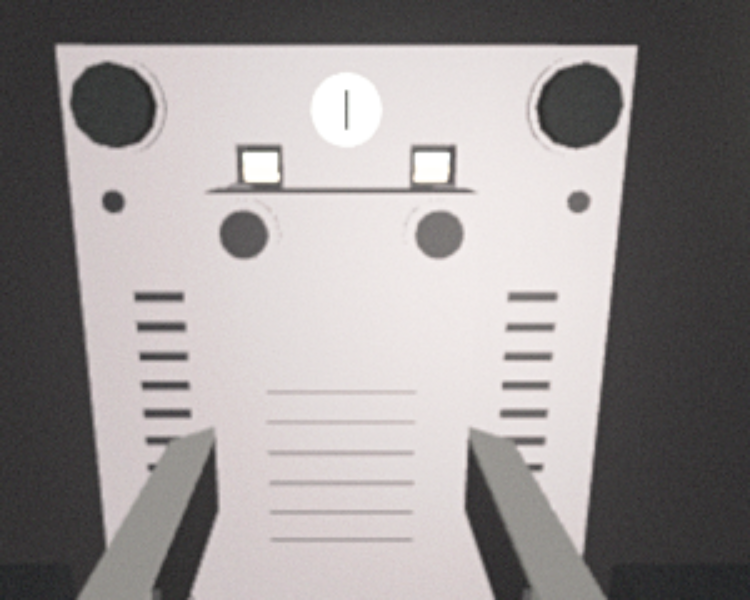

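The cover's marks are at (244,235) and (440,235). Pocket columns are 237–283 and 411–457 with their far edge at row 144. The feet are at (113,104) and (580,105).

```bash
python3 - <<'E'
from h import *
P=params("wrist"); p,a,x,s=jaw(); Z=np.load("pics/w8Z.npy")
a=np.radians(66.05); v=np.array([np.cos(a),np.sin(a)]); xd=np.array([v[1],-v[0]])
def q(n,u,w,z):
    r=ray(P,(u/2.5+180-.3,w/2.5+60-.3),z)[:2]-p[:2]; print(n,"x %.1f y %.1f"%(r@xd,r@v))
zt=p[2]-7.7; print(p,zt,"Z near",np.median(Z[160:165,290:345]),"far",np.median(Z[265:272,290:345]))
q("markL",244,235,zt);q("markR",440,235,zt);q("edge L",208,190,zt);q("edge R",476,190,zt)
q("pock L",260,144,60);q("pock R",434,144,60);q("foot L",113,104,70);q("foot R",580,105,70)
E
```

```text
[536.12430955  46.97899019 133.5826798 ] 125.88267979770843 Z near 124.57948658757692 far 125.37320568998
markL x -60.3 y -20.7
markR x -60.2 y 23.5
edge L x -70.2 y -28.3
edge R x -70.1 y 31.1
pock L x -79.0 y -23.2
pock R x -78.9 y 29.6
foot L x -90.2 y -63.9
foot R x -89.8 y 69.8
```

Emit:
jog_arm(
  moves=[
    [[0,1.6,-8,0.05,0.4,0],[0,0,-15,0,0,0],[0,0,-2,0,0,0],[0,0,0,0,0,0]],
  ],
)

```text
clock: 13.3
eef_pos: [538.1, 47.9, 111.2]
eef_rot: [-1.131, 1.564, 0.019]
wrist_force: [0.0, -0.0, -0.5]
finger_gap: 61.9
```

```bash
python3 - <<'E'
from h import *
P,im,d=shot("wrist","w9");p,a,x,s=jaw(); print(p,a,x,s['wrist_force'],s['finger_gap'])
np.save("pics/w9Z.npy",cloud(P,d)[...,2])
cv2.imwrite("pics/w9c.png",cv2.resize(im[60:300,180:480],None,fx=2.5,fy=2.5))
E
```

```text
[538.03136386  47.83688758 111.2110816 ] 65.92312550595824 [ 7.11838420e-03  1.41128645e-04 -9.99974654e-01] [-0.60185729  0.05694231 -2.27105978] 62.11242001526838
```

View pics/w9c.png

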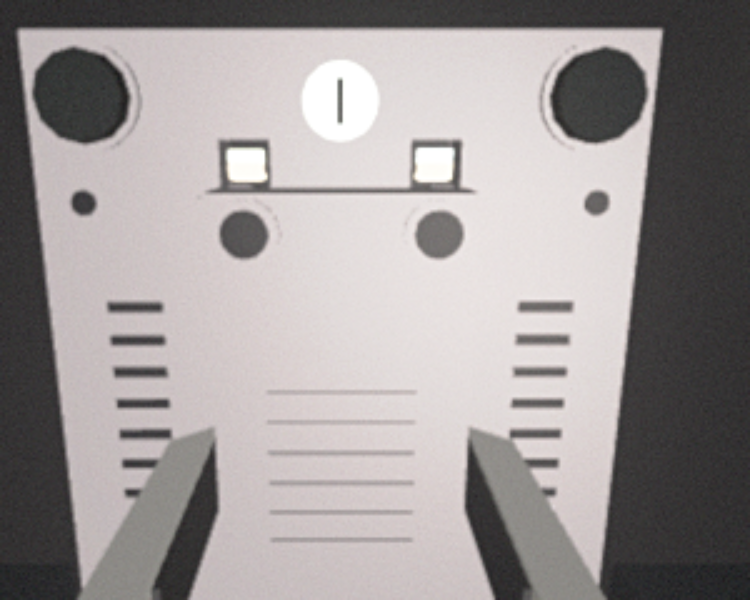

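```bash
cat > q.py <<'E'
from h import *
P=params("wrist"); p,a,x,s=jaw()
a=np.radians(66.0); v=np.array([np.cos(a),np.sin(a)]); xd=np.array([v[1],-v[0]])
def q(n,u,w,z):
    r=ray(P,(u/2.5+180-.3,w/2.5+60-.3),z)[:2]-p[:2]; print(n,"x %.1f y %.1f"%(r@xd,r@v))
zt=p[2]-7.7
E
python3 - <<'E'
from q import *
q("markL",244,235,zt);q("markR",440,235,zt)
q("pock L",244.5,140,60);q("pock R",437,140,60);q("foot L",82,94,70);q("foot R",600,95,70)
w=np.array([535.2,49.2])-p[:2]; print("robot-frame well",w@xd,w@v)
E
```

```text
markL x -60.3 y -20.6
markR x -60.2 y 23.5
pock L x -80.5 y -25.1
pock R x -80.4 y 27.7
foot L x -92.0 y -65.1
foot R x -91.5 y 67.9
robot-frame well -3.1410073631240807 0.09364572706979679
```

Emit:
jog_arm(
  moves=[
    [[-2.4,0.7,-2,0,0.4,0.1],[-0.2,0,-2,0,0,0],[0,0,0,0,0,0]],
  ],
)

```text
clock: 13.65
eef_pos: [535.5, 48.7, 107.6]
eef_rot: [-0.806, 1.57, 0.346]
wrist_force: [-0.1, -0.4, -1.4]
finger_gap: 61.6
```

```bash
python3 - <<'E'
from q import *
print(p,jaw()[1:3],s['wrist_force']); w=np.array([535.2,49.2])-p[:2]; print("robot-frame well",w@xd,w@v)
E
```

```text
[535.46948705  48.66061629 107.60650345] (np.float64(66.03912490997581), array([ 4.71535263e-04,  1.70219108e-04, -9.99999874e-01])) [-0.14120897 -0.36129503 -1.42447899]
robot-frame well -0.4655757882603603 0.3831412863380721
```

Emit:
jog_arm(
  moves=[
    [[0.2,0,-4,0,0,0],[0,0,-3,0,0,0],[0,0,-2,0,0,0],[0,0,0,0,0,0]],
  ],
)

```text
clock: 14.05
eef_pos: [535.7, 48.7, 97.9]
eef_rot: [-0.921, 1.57, 0.231]
wrist_force: [-0.1, 0.2, -0.8]
finger_gap: 62.0
```

```bash
python3 - <<'E'
from q import *
print(p,jaw()[1:3],s['wrist_force'],s['moment']); w=np.array([535.2,49.2])-p[:2]; print("robot-frame well",w@xd,w@v)
E
```

```text
[535.72816066  48.68803736  97.87692103] (np.float64(66.04339357184116), array([ 6.84874074e-04,  1.61412488e-04, -9.99999752e-01])) [-0.08552608  0.22553429 -0.82692732] [ 0.03583075 -0.09935575 -0.04113422]
robot-frame well -0.6907327377409817 0.2528788509148614
```

Emit:
jog_arm(
  moves=[
    [[0,0,-1.5,0,0,0],[0,0,-1,0,0,0],[0,0,0,0,0,0]],
  ],
)

```text
clock: 14.35
eef_pos: [536.2, 48.7, 96.8]
eef_rot: [-1.065, 1.569, 0.088]
wrist_force: [-1.9, 0.8, 1.6]
finger_gap: 62.2
```

Emit:
jog_arm(
  moves=[
    [[0,0,0,0,0,0],[0,0,0,0,0,0],[0,0,0,0,0,0]],
  ],
  gripper=0.7,
)

```text
clock: 14.65
eef_pos: [536.4, 48.7, 96.9]
eef_rot: [-1.08, 1.568, 0.073]
wrist_force: [-0.3, -0.2, 1.0]
finger_gap: 79.1
```

Emit:
jog_arm(
  moves=[
    [[0,0,30,0,0,0],[0,0,40,0,0,0],[0,0,20,0,0,0],[0,0,0,0,0,0]],
  ],
)

```text
clock: 15.05
eef_pos: [535.4, 48.7, 188.7]
eef_rot: [-0.119, 1.571, 1.034]
wrist_force: [0.4, 0.1, -0.7]
finger_gap: 79.9
```

```bash
python3 - <<'E'
from h import *
P,im,d=shot("wrist","w10");p,a,x,s=jaw(); print(p,a,x,s['wrist_force'],s['finger_gap'])
np.save("pics/w10Z.npy",cloud(P,d)[...,2])
cv2.imwrite("pics/w10c.png",cv2.resize(im[60:300,180:480],None,fx=2.5,fy=2.5))
E
```

```text
[535.03504807  48.64139687 187.3224461 ] 66.03890438755766 [-1.42182625e-03  1.11722111e-04 -9.99998983e-01] [ 0.79566477 -0.37869089 -0.2079189 ] 79.9369186807226
```

View pics/w10c.png

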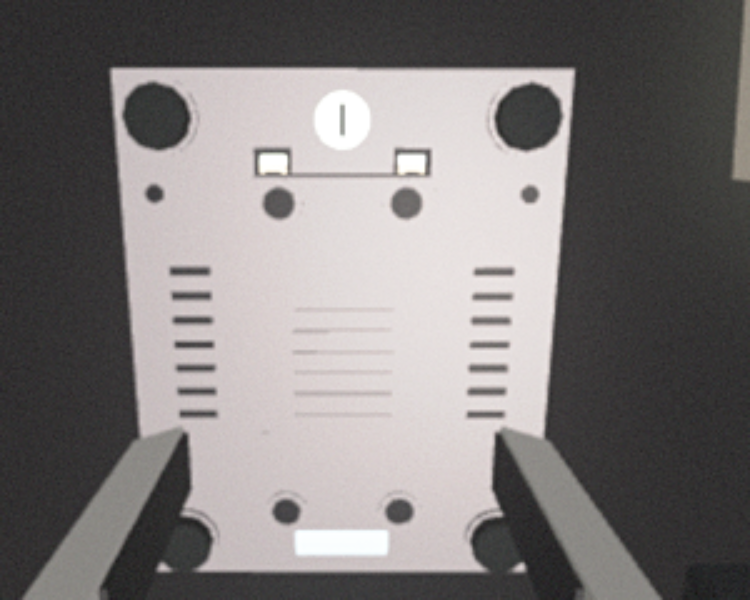

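The cover lies on the balance, with marks at (279,203), (406,203), (286,511) and (399,511). I'll check its height at each corner and work out the pressing points.

```bash
python3 - <<'E'
from q import *
Z=np.load("pics/w10Z.npy")
M=[(279,203),(406,203),(286,511),(399,511)]
A=[]
for u,w in M:
    i,j=int(w/2.5+60),int(u/2.5+180); print(u,w,"Z",np.median(Z[i-4:i+5,j-4:j+5]).round(1)); A.append(ray(P,(u/2.5+179.7,w/2.5+59.7),90)[:2])
A=np.array(A); c=A.mean(0); xx=A[2:].mean(0)-A[:2].mean(0); print(c,np.linalg.norm(xx),np.degrees(np.arctan2(xx[1],xx[0])),np.linalg.norm(A[0]-A[1]))
print("edge-gap"); q("cov edge",340,175,90); q("pock",273,148,60)
c=np.array([535.5,48.9])
for n,X,Y in (("a",-59,22),("b",-59,-22),("c",59,22),("d",59,-22)): print(n,(c+X*xd+Y*v).round(1))
E
```

```text
279 203 Z 90.1
406 203 Z 90.1
286 511 Z 89.8
399 511 Z 89.9
[534.28611222  50.67110549] 117.15590515767485 -23.93920261901444 43.533252715696214
edge-gap
cov edge x -69.4 y 0.6
pock x -77.9 y -24.6
a [490.5  93. ]
b [472.7  52.8]
c [598.3  45. ]
d [580.5   4.8]
```

Emit:
jog_arm(
  moves=[
    [[-22,22,0,0,0,0],[-22,22,-20,0,0,0],[0,0,-35,0,0,0],[0,0,0,0,0,0],[0,0,0,0,0,0]],
  ],
  gripper=-1,
)

```text
clock: 15.6
eef_pos: [487.6, 93.5, 125.9]
eef_rot: [2.067, 1.563, -3.064]
wrist_force: [-0.2, 0.4, 0.7]
finger_gap: 43.7
```

Emit:
jog_arm(
  moves=[
    [[3,0,0,0,0,0],[0,0,0,0,0,0],[0,0,-6,0,0,0],[0,0,-6,0,0,0],[0,0,0,0,0,0]],
  ],
)

```text
clock: 16.1
eef_pos: [492.8, 92.6, 115.5]
eef_rot: [2.042, 1.567, -3.092]
wrist_force: [0.1, 1.0, -0.4]
finger_gap: 3.2
```

```bash
python3 - <<'E'
from h import *
print(jaw())
E
```

```text
(array([492.76963746,  92.61949561, 115.53953671]), np.float64(65.89022719953309), array([-4.03026671e-03, -2.01652049e-04, -9.99991858e-01]), {'clock': 16.1, 'joints': array([ 1.12601491e-01,  3.17572907e-01,  1.77096502e+00,  2.89899305e-04,
        1.05708215e+00, -1.03753960e+00]), 'qd': array([-0.00223141, -0.0077861 , -0.01173284, -0.00077147,  0.00679825,
       -0.000325  ]), 'effort': array([-2.31808849e-02, -4.95251977e+01, -3.07672012e+01,  2.06132722e-02,
       -1.30981542e-01, -5.45707790e-04]), 'eef_pos': array([492.76963746,  92.61949561, 115.53953671]), 'eef_rot': array([ 2.04158726,  1.56676101, -3.09159993]), 'wrist_force': array([ 0.13420285,  1.01481202, -0.43661995]), 'moment': array([-0.01177922, -0.19572272,  0.04715241]), 'finger_gap': 3.154953348505374})
```

Over corner a. Pressing it down in steps.

Emit:
jog_arm(
  moves=[
    [[-2,0,-5,0,0,0],[0,0,-3,0,0,0],[0,0,-3,0,0,0],[0,0,-3,0,0,0]],
  ],
)

```text
clock: 16.5
eef_pos: [491.5, 93.2, 102.3]
eef_rot: [1.121, 1.569, 2.271]
wrist_force: [-1.5, 0.5, 0.2]
finger_gap: 0.5
```

Emit:
jog_arm(
  moves=[
    [[0,0,-3,0,0,0],[0,0,-3,0,0,0]],
  ],
)

```text
clock: 16.7
eef_pos: [492.3, 93.5, 99.3]
eef_rot: [-0.336, 1.569, 0.814]
wrist_force: [-26.1, -1.8, 60.6]
finger_gap: 0.5
```

Emit:
jog_arm(
  moves=[
    [[0,0,15,0,0,0],[-9,-20,5,0,0,0],[-10,-20,0,0,0,0],[0,0,-5,0,0,0],[0,0,0,0,0,0]],
  ],
)

```text
clock: 17.2
eef_pos: [472.8, 52.7, 114.9]
eef_rot: [-0.739, 1.568, 0.412]
wrist_force: [0.2, -0.1, 0.9]
finger_gap: 0.6
```

Emit:
jog_arm(
  moves=[
    [[0,0,-5,0,0,0],[0,0,-3,0,0,0],[0,0,-3,0,0,0],[0,0,-3,0,0,0]],
  ],
)

```text
clock: 17.6
eef_pos: [473.9, 54.0, 100.0]
eef_rot: [-1.042, 1.568, 0.11]
wrist_force: [-3.0, -5.4, 13.8]
finger_gap: 0.5
```

Emit:
jog_arm(
  moves=[
    [[0,0,-2,0,0,0],[0,0,-1.5,0,0,0]],
  ],
)

```text
clock: 17.8
eef_pos: [474.2, 53.5, 99.1]
eef_rot: [-1.78, 1.567, -0.626]
wrist_force: [-18.7, -4.2, 38.3]
finger_gap: 0.2
```

Emit:
jog_arm(
  moves=[
    [[0,0,20,0,0,0],[35,-16,0,0,0,0],[35,-16,0,0,0,0],[35,-16,-3,0,0,0],[0,0,0,0,0,0]],
  ],
)

```text
clock: 18.3
eef_pos: [583.0, 5.8, 116.2]
eef_rot: [-1.696, 1.567, -0.539]
wrist_force: [-0.5, 0.5, 0.7]
finger_gap: 0.4
```

```bash
python3 - <<'E'
from h import *
print(jaw()[:3])
E
```

```text
(array([582.95768426,   5.7847646 , 116.21923334]), np.float64(66.31428020420535), array([ 0.00342248, -0.00204567, -0.99999205]))
```

Emit:
jog_arm(
  moves=[
    [[-2,-1,-5,0,0,0],[0,0,-4,0,0,0],[0,0,-3,0,0,0],[0,0,-3,0,0,0]],
  ],
)

```text
clock: 18.7
eef_pos: [579.8, 4.7, 101.0]
eef_rot: [-1.987, 1.564, -0.828]
wrist_force: [-1.6, -8.5, 16.2]
finger_gap: 0.7
```

Emit:
jog_arm(
  moves=[
    [[0,0,-2,0,0,0],[0,0,-1.5,0,0,0]],
  ],
)

```text
clock: 18.9
eef_pos: [580.0, 4.3, 100.6]
eef_rot: [-1.819, 1.558, -0.659]
wrist_force: [-3.6, -2.3, 16.4]
finger_gap: 0.5
```

Emit:
jog_arm(
  moves=[
    [[0,0,-3,0,0,0],[0,0,-3,0,0,0]],
  ],
)

```text
clock: 19.1
eef_pos: [580.7, 5.2, 99.0]
eef_rot: [-1.612, 1.551, -0.451]
wrist_force: [-4.0, -3.8, 26.1]
finger_gap: 0.3
```

Emit:
jog_arm(
  moves=[
    [[0,0,-3,0,0,0],[0,0,-2,0,0,0]],
  ],
)

```text
clock: 19.3
eef_pos: [580.6, 5.2, 99.1]
eef_rot: [-1.605, 1.545, -0.442]
wrist_force: [-7.1, -4.2, 17.7]
finger_gap: 0.3
```

Emit:
jog_arm(
  moves=[
    [[0,0,18,0,1,0],[9,20,0,0,0,0],[9,20,0,0,0,0],[0,0,-3,0,0,0],[0,0,0,0,0,0]],
  ],
)

```text
clock: 19.8
eef_pos: [595.0, 48.7, 114.8]
eef_rot: [-2.331, 1.559, -1.166]
wrist_force: [-0.9, -0.2, -0.3]
finger_gap: 0.4
```

```bash
python3 - <<'E'
from h import *
print(jaw()[:3])
E
```

```text
(array([595.00950673,  48.73938411, 114.7627818 ]), np.float64(66.752581355201), array([ 0.00463783, -0.01082079, -0.9999307 ]))
```

Emit:
jog_arm(
  moves=[
    [[3,-3.5,0,0.6,0.3,-0.6],[0,0,-5,0,0,0],[0,0,-4,0,0,0],[0,0,-3,0,0,0],[0,0,-3,0,0,0]],
  ],
)

```text
clock: 20.3
eef_pos: [597.2, 43.2, 98.9]
eef_rot: [1.433, 1.569, 2.585]
wrist_force: [-8.1, 2.3, 34.2]
finger_gap: 0.7
```

Emit:
jog_arm(
  moves=[
    [[0,0,-3,0,0,0],[0,0,-3,0,0,0]],
  ],
)

```text
clock: 20.5
eef_pos: [597.6, 43.3, 98.8]
eef_rot: [-0.496, 1.569, 0.656]
wrist_force: [-20.6, -0.3, 37.3]
finger_gap: 0.5
```

Now raise the arm and check all four corner heights.

Emit:
jog_arm(
  moves=[
    [[0,0,20,0,0,0],[-20,2,40,0,0,0],[-40,4,30,0,0,0],[0,0,0,0,0,0]],
  ],
)

```text
clock: 20.9
eef_pos: [535.1, 49.1, 191.4]
eef_rot: [-0.106, 1.57, 1.045]
wrist_force: [0.1, -0.0, 0.3]
finger_gap: 0.3
```

```bash
python3 - <<'E'
from h import *
P,im,d=shot("wrist","w11");p,a,x,s=jaw(); print(p,a,x,s['wrist_force'],s['finger_gap'])
np.save("pics/w11Z.npy",cloud(P,d)[...,2])
shot("top","top1"); shot("side","side1")
S=cv2.imread("pics/side1.png"); o=np.zeros((600,800,3),np.uint8)
o[:400,:500]=cv2.resize(im[60:300,180:480],(500,400)); T=cv2.imread("pics/top1.png"); o[400:600,:320]=cv2.resize(T,(320,200)); o[400:,320:640]=cv2.resize(S,(320,200)); o[:240,500:800]=cv2.resize(S[140:240,260:385],(300,240)); cv2.imwrite("pics/fin.png",o)
E
```

```text
[536.19214993  48.795735   189.66867587] 65.95781610513613 [-6.66776454e-04  8.03125067e-04 -9.99999455e-01] [0.0288451  0.09165272 0.11514293] 0.31369023475492747
```

View pics/fin.png

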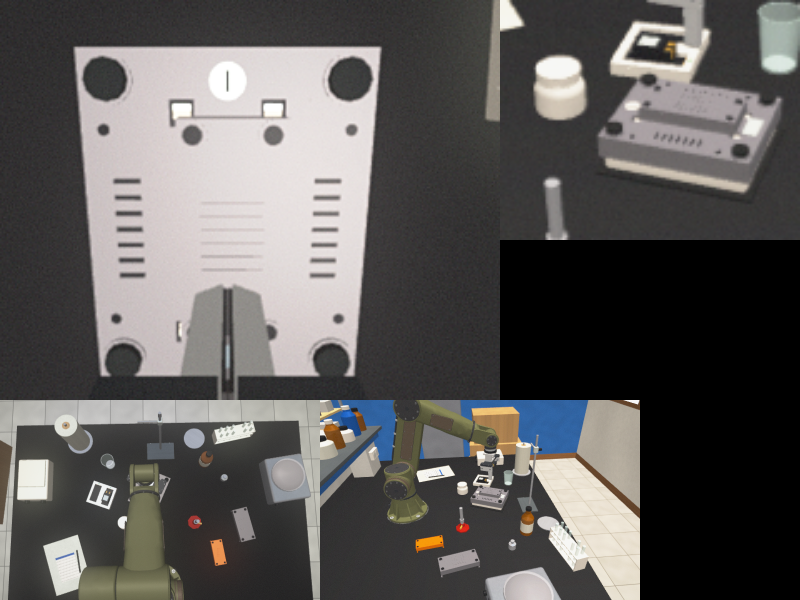

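The cover is down. Its -x marks are at about (192,135) and (273,135) in the panel, and the surrounding objects all stand. Next, corner heights from the depth.

```bash
python3 - <<'E'
from h import *
Z=np.load("pics/w11Z.npy"); k=.6
P=params("wrist"); p=jaw()[0]; f=np.load("pics/w11.npz"); C=cloud(P,f["d"])
a=np.radians(66.0); v=np.array([np.cos(a),np.sin(a)]); xd=np.array([v[1],-v[0]])
XY=C[...,:2]-np.array([534.3,50.2]); X=XY@xd; Y=XY@v
for n,x,y in (("a",-59,22),("b",-59,-22),("c",59,22),("d",59,-22),("mid-",-59,0),("mid",-10,0),("sideL",0,-26),("sideR",0,26),("face-",-40,50),("face+",40,50)):
    m=(abs(X-x)<5)&(abs(Y-y)<5)&(C[...,2]<110); print(n,m.sum(),np.round(np.percentile(C[...,2][m],[10,50,90]),1) if m.any() else "")
for x in (-60,-40,-20,20,60):
    m=(abs(X-x)<4)&(Z>72)&(Z<100)&(abs(Y)<45); print(x,"cover y span",Y[m].min().round(1),Y[m].max().round(1))
m=(abs(Y)<15)&(Z>75)&(Z<100)&(abs(X)<90); print("x span",X[m].min())
E
```

```text
a 120 [74.9 76.2 77.2]
b 121 [75.3 76.4 77.3]
c 24 [75.1 75.6 76.7]
d 34 [74.6 75.5 76.4]
mid- 123 [74.6 75.5 76.4]
mid 100 [74.5 75.5 76.6]
sideL 79 [55.6 75.  75.9]
sideR 106 [74.3 75.1 76. ]
face- 101 [54.5 55.3 56.3]
face+ 78 [53.9 55.1 55.8]
-60 cover y span -26.8 34.7
-40 cover y span -27.4 34.5
-20 cover y span -27.1 34.3
20 cover y span -27.1 34.4
60 cover y span -27.4 33.8
x span -66.10459646187601
```

Emit:
jog_arm(
  moves=[
    [[-35,15,20,0,0,0],[-25,10,0,0,0,0],[0,0,0,0,0,0],[0,0,0,0,0,0],[0,0,0,0,0,0]],
  ],
)

```text
clock: 21.55
eef_pos: [477.0, 73.3, 199.9]
eef_rot: [2.004, 1.554, -3.13]
wrist_force: [-0.2, -1.0, -0.8]
finger_gap: 0.3
```

```bash
cat > z.py <<'E'
from h import *
manip.camera("wrist"); P=params("wrist"); C=np.median([cloud(params("wrist"),manip.camera("wrist")[1]) for _ in range(5)],axis=0); p=jaw()[0]; print(p)
im=manip.camera("wrist")[0]; cv2.imwrite("pics/w12.png",im)
a=np.radians(66.0); v=np.array([np.cos(a),np.sin(a)]); xd=np.array([v[1],-v[0]]); c=np.array([535,50])
Z=C[...,2]; XY=C[...,:2]-c; X=XY@xd; Y=XY@v
m=(Z<67)&(Z>48)&(abs(Y)>40)&(abs(Y)<55)&(abs(X)<75)&((abs(X)<45)|(abs(X)>58)); A=np.c_[X[m],Y[m],np.ones(m.sum())]; co=np.linalg.lstsq(A,Z[m],rcond=None)[0]; print(co,m.sum())
H=Z-(co[0]*X+co[1]*Y+co[2])
for n,x,y in (("a",-62,26),("b",-62,-20),("c",62,29),("d",62,-20),("mid-",-60,3),("mid",0,3),("mid+",60,3),("L",0,-20),("R",0,27)):
    k=(abs(X-x)<3.5)&(abs(Y-y)<3.5)&(H<60); print(n,k.sum(),np.round(np.median(H[k]),2) if k.any() else "")
for x in (-60,-20,20,60):
    k=(abs(X-x)<4)&(H>12)&(H<30)&(abs(Y)<45); print(x,"y span",Y[k].min().round(1) if k.any() else '',Y[k].max().round(1) if k.any() else '')
E
python3 z.py
```

```text
[476.66189938  73.32645916 200.61296914]
[-6.74764401e-04 -1.49737529e-04  5.94871992e+01] 2397
a 49 20.99
b 49 20.99
c 0 
d 0 
mid- 47 19.94
mid 0 
mid+ 0 
L 0 
R 44 19.99
-60 y span -27.2 34.5
-20 y span -27.3 33.7
20 y span 27.2 33.8
60 y span -2.7 -1.6
```

Emit:
jog_arm(
  moves=[
    [[30,-13,0,0,-0.8,0],[29,-12,0,0,0,0],[0,0,0,0,0,0],[0,0,0,0,0,0],[0,0,0,0,0,0]],
  ],
  gripper=0.7,
)

```text
clock: 22.4
eef_pos: [537.1, 47.7, 200.7]
eef_rot: [1.983, 1.57, 3.132]
wrist_force: [-0.4, 0.5, -0.8]
finger_gap: 36.8
```

```bash
python3 z.py; python3 - <<'E'
import numpy as np
from h import *
Z=np.load("pics/w10Z.npy"); print("before, mark vs beside", np.median(Z[138:144,288:295]), np.median(Z[138:144,312:322]))
E
```

```text
[537.32939241  47.71752548 201.0382273 ]
[ 4.79614202e-04 -1.01873225e-04  5.95206361e+01] 2915
a 57 21.1
b 64 21.1
c 40 20.95
d 42 20.87
mid- 64 20.15
mid 49 20.18
mid+ 43 20.01
L 46 20.04
R 46 20.02
-60 y span -27.2 34.5
-20 y span -27.4 33.9
20 y span -27.7 34.2
60 y span -27.6 34.3
before, mark vs beside 90.04865027038569 89.04286811823377
```

```bash
python3 -c "
from cell import manip
print(manip.sign_off())"
```

```text
the job is handed in; nothing more can be done
None
```

The long pack is in the balance's well, the cover is snapped on over it, and I handed the job in at about 23 s on the robot's clock, with the arm clear.

- **Pack:** I laid it in with its contact end to the well's contacts and pushed it along until it stopped, at about 20 N. Before I covered it, its top measured flat at 74 mm. Its contact end measured 49.4 mm from the well's centre, against 50 mm for the contacts.
- **Cover:** I set the smaller grey one on the clip noses, with its top at 90 mm at all four corners. I then pressed the corners one at a time in the order a, b, d, c. Corner d needed a few extra pushes of 16 to 26 N.
- **Last checks:** The cover's top measured 20.0 to 20.2 mm above the balance face at both ends, both sides and the middle, so the rim is flush. The round marks read about 21 mm, and before pressing they also stood 1 mm above the cover's top.
- **Other things:** In the last overall pictures, taken before the final small arm moves above the balance, everything in view was still standing in its place.

Two things did not agree perfectly. Camera positions differed from the robot's own frame by 1 to 3 mm, so I aligned the pack and the cover by relative measurements from the wrist camera. One depth reading taken while the arm was still settling was about 4.5 mm low overall; repeated with the arm still, it gave the figures above.

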